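# Rock a jammed sample tube out of its block

### The arm

A 7-joint arm with a two-finger parallel gripper is mounted at the origin on a cart in front of the work surface, level with it; the furniture and walls round the work are solid. World frame = base frame: x ahead of the robot, y to its left, z up, the work surface at z = 0. Lengths are in m, angles in degrees, forces in N, time in s.
With the tool pointing down it reaches from about 0.425 to 0.925 m from the base axis. Payload 6.8 kg.
Tool frame: the origin (TCP) lies on the centre line of the jaws, within the pads' length; the fingertips stand 22 mm ahead of it and the grasp point (between the pads) lies 3 mm ahead of it; z points along the fingers, y is the line along which they close (so a half turn about z gives the same grasp; the last joint's range is limited). The gripper opens to 85 mm and grips with 20 to 120 N. Pads are 22 mm wide; open, the fingers measure 114 mm over their backs; the gripper's body (76 mm by 85 mm) begins 54 mm behind the grasp point. The pads swing forward as they close: fully open they stand 13 mm farther back than shut.
Start: joints at [59.124, 27.33, 1.283, 89.118, -0.659, 63.558, -4.761], TCP at [0.282, -0.613, 0.253] pointing down, gripper open.
Joint ranges: [-169.35, 169.35], [-19.33, 120.38], [-80.79, 83.38], [13.8, 139.57], [-78.32, 258.32], [9.67, 109.79], [-169.56, 169.56]. Speed limits (degrees/s): [136.94, 136.94, 180, 180, 180, 180, 180].

### API

Orientations are given as [roll, pitch, yaw] about the fixed x, y, z axes, in that order (R = Rz(yaw) Ry(pitch) Rx(roll)).
In Python, from station import state, read_camera, camera_model, hand_in gives the robot as it stands.
- The arm moves only by the tool apply_moves, never from a script. Its argument "moves" is a list of rows, each a list of 7 numbers: the shift along the world's x, y, z in m, then the turn, a rotation vector about the world's x, y, z in rad, then the opening, from 0 (shut) to 1 (fully open). In form: [[tx, ty, tz, rx, ry, rz, claw], ...]. A call has 1 to 20 rows; each row shifts and turns the commanded pose from where the row before left it; what a row does not reach is not made up. A row lasts 1/8 s, in which the tool goes at most 62.5 mm and 10.7 degrees, less where a joint would pass 70% of its speed; a pose out of reach is approached as far as the arm can. A call is refused whole if a number of a shift passes 0.0625 or a number of a turn 0.188, either way. A call with a gripper value outside its range is refused whole. The fingers move at their own pace and stop on an object; the grip force is fixed at half the most. Time passes only in rows, so rows that do not move let the fingers close. It gives the time, the measured TCP pose, the force, the opening and the grip force at its end, in the units of the state.
- state(): the state, without advancing time (a new reading comes with each control period).
- read_camera(name): name is "scene" or "top" or "wrist"; returns (picture, depth): 400x640x3 uint8, blue, green, red; 400x640 float32, m along the optical axis (not along the pixel's ray), 0 where there is no reading.
- camera_model(name): a dict with "K" (3x3 intrinsics, pixels), "k1" (the pictures are not rectified: a ray, as slopes to the right and down, at radius r is drawn at 1 + k1 r^2 times it, then the intrinsics apply), "R" (3x3) and "t" (3): a world point X has camera coordinates R X + t. Camera axes: x right, y down, z forward; pixel columns grow to the right and rows downward; lengths in m; the calibration is good to about 2 mm. A picture is of the moment at which its call begins: read the wrist's pose just before it. camera_model takes no time and is no camera call; for the wrist camera it gives the pose at the moment of the call.
- hand_in(): hands the job in; it is judged then, once.
The state is a dict: "clock": time; "joints": joint angles; "qd": joint speeds; "effort": joint torques, N m; "tcp_pos": TCP position; "tcp_rot": TCP orientation; "contact_force": force on the tool from outside, world axes, zero at the start; "torque": the same for the moment, N m; "grip_width": opening from 0.0 (shut) to 1.0 (fully open); "gripper_force": force on a finger pad.
Only numpy, scipy, OpenCV 4.12 (cv2) and the standard library are available. Lean on these libraries where they do the work, as an engineer would, in place of code of your own. Each camera call takes 0.05 s, during which the arm holds its last target. There are 200 camera calls.

### The job

The amber sample tube is jammed in the tube block. Take it by its green cap and rock it from side to side, towards one orange jaw and then the other, to push both jaws back; do not yank it. When it is loose, draw it out, put it cap up into the empty plastic beaker, lowering its foot to the beaker's bottom before letting go, and leave the beaker standing and the other things undisturbed.

Things in the scene. Friction and masses are not known exactly. Their poses are not given: they have to be found in the camera images.
- block: The tube block, fixed to the worktop at a varying yaw: aluminium housing 66 (its x) x 120 (its y) x 71 mm high with a clear cover, in it a slot 32 (x) x 34 mm (y). Origin at the centre of its underside, z up. The orange jaws slide along its y under the cover, 58 to 66 mm above the underside, and close over the tube's collar from both sides, 1.5 mm above it: no straight pull frees it.
- socket (a point): Middle of the block's inner floor, 10 mm above its underside, where the tube's foot stands in a 19 mm square socket 14 mm deep. The tube leans about the centre of its round foot, 8 mm above this point. Leaning 0.15 rad along the block's y (15 mm at the cap, some 3 N there) pushes that side's jaw back about 6 mm.
- tube: The sample tube, 120 mm long, 60 g, upright in the block at the start: amber, 16 mm thick, round foot of radius 8 mm, white collar 26 mm across from 40 to 46 mm above the foot, ribbed green cap 21 mm across from 95 to 120 mm above the foot. Origin at the bottom of the foot; z runs from foot to cap.
- tube_mid (a point): The tube's centre, half-way up, 60 mm above its foot; z towards the cap.
- tube_foot (a point): The lowest point of the tube's foot.
- tube_cap (a point): The middle of the green cap, 107.5 mm above the foot, where it is gripped.
- jaw_l (a joint): How far the jaw on the block's +y side is pushed back from the tube, in m: 0 shut, 0.007 at its stop. Stiff (6 N of friction), no spring: it stays where it is pushed. The upright tube comes out when both jaws are back about 5 mm.
- jaw_r (a joint): The same for the jaw on the block's -y side.
- beaker: The empty translucent plastic beaker, 64 x 70 x 73 mm high, about 50 mm wide inside, 120 g, loose. Origin at the centre of its underside, z up.
- beaker_in (a point): The middle of the beaker's inner floor, 3 mm above the worktop.
- amber_bottle: Bystander: amber screw bottle with black cap, 42 mm across, 100 mm tall. Origin at the centre of its underside.
- jar: Bystander: white screw jar, 45 mm across, 80 mm tall. Origin at the centre of its underside.
- vial: Bystander: clear vial with black cap, 17 mm across, 81 mm tall. Origin at the centre of its underside.
There are look-alikes about, which are no part of the job. Of the things shaped like the tube, the amber one is meant.

How it is judged:
By the outcome, as a careful person would: the job done as asked, in the order asked, and still so for the second after the job is handed in, with the robot touching nothing.
It also fails if it takes over 51 s, if anything falls off the work surface, if the arm or the gripper's body presses on something with over 40 N, if the wrist force passes 120 N, or if a joint passes its speed limit or range.

## Working session

There is one attempt and no reset: what is moved stays moved. The work goes in short steps, Python scripts to look and compute and a tool call to move; the robot and the scene stay as the last step left them, time stands still between calls to the robot, and variables do not carry over. Pictures are saved under pics/ and viewed, at most 10 in all, crops included, and the job is handed in when it is done.

Besides the shell and the picture viewer there is one more tool, called after "Request:" in YAML: its name, and indented under it one key for each argument. apply_moves: Moves the arm, as the interface text tells. Its arguments: {"type":"object","properties":{"moves":{"type":"array","items":{"type":"array","items":{"type":"number"}}}},"required":["moves"]}

```bash
ls; mkdir -p pics; cat > h.py <<'E'
import numpy as np, cv2
from station import *
def grab(n):
    m=camera_model(n); p,d=read_camera(n); return m,p,d
def rays(m,uv):
    uv=np.asarray(uv,float).reshape(-1,2);K=np.array(m["K"])
    s=np.c_[(uv[:,0]-K[0,2])/K[0,0],(uv[:,1]-K[1,2])/K[1,1]];q=s.copy()
    for _ in range(20): q=s/(1+m["k1"]*(q**2).sum(1,keepdims=True))
    return np.c_[q,np.ones(len(q))]
def world(m,uv,depth):
    c=rays(m,uv)*np.asarray(depth).reshape(-1,1)
    return (c-np.array(m["t"]))@np.array(m["R"])
def onplane(m,uv,z):
    R=np.array(m["R"]);t=np.array(m["t"]);o=-R.T@t;d=rays(m,uv)@R
    return o+d*((z-o[2])/d[:,2])[:,None]
def cloud(m,d):
    v,u=np.nonzero(d>0);return np.c_[u,v],world(m,np.c_[u,v],d[v,u])
E
python3 - <<'E'
from h import *
for n in("scene","top"):
    m,p,d=grab(n);cv2.imwrite(f"pics/{n}0.png",p);np.savez(f"{n}0.npz",p=p,d=d)
    print(n,m,(d>0).mean())
print(state())
E
```

```text
pics
scene {'K': array([[460.44501564,   0.        , 318.70962033],
       [  0.        , 460.44501564, 202.326094  ],
       [  0.        ,   0.        ,   1.        ]]), 'k1': -0.04935273789549199, 'R': array([[-0.55544605, -0.83154509,  0.00352849],
       [-0.62744938,  0.41632437, -0.65801314],
       [ 0.5456986 , -0.36770475, -0.75299818]]), 't': array([0.4439309 , 0.38112251, 0.66671382])} 0.99610546875
top {'K': array([[503.08488266,   0.        , 315.93656431],
       [  0.        , 503.08488266, 205.01807189],
       [  0.        ,   0.        ,   1.        ]]), 'k1': -0.11111341433462617, 'R': array([[ 0.00399393, -0.99994627,  0.00956545],
       [-0.98875376, -0.00537892, -0.14945592],
       [ 0.14949934, -0.00886096, -0.98872212]]), 't': array([0.11745639, 0.5703076 , 0.99142976])} 0.9958984375
{'clock': 0.1, 'joints': array([59.12531182, 27.3717503 ,  1.27829254, 89.17110371, -0.6610012 ,
       63.56008201, -4.7615501 ]), 'qd': array([-9.46398363e-02, -5.77742712e-02, -2.73215490e-02, -4.35157939e-02,
       -1.56139419e-03, -4.83229810e-07,  1.73164456e-01]), 'effort': array([ 3.31565017e-03, -5.97767115e+01,  1.61304463e+00, -2.81959069e+01,
        1.27802684e-02,  4.97528687e-03, -1.02337424e-06]), 'tcp_pos': array([ 0.28166809, -0.61287395,  0.25242557]), 'tcp_rot': array([-1.79904414e+02,  4.25391401e-03,  2.46826129e+01]), 'contact_force': array([0.36742981, 0.17942721, 0.47498232]), 'torque': array([0.07175096, 0.00529333, 0.01317983]), 'gripper_force': 0.0, 'grip_width': 0.99826663343058}
```

View pics/scene0.png

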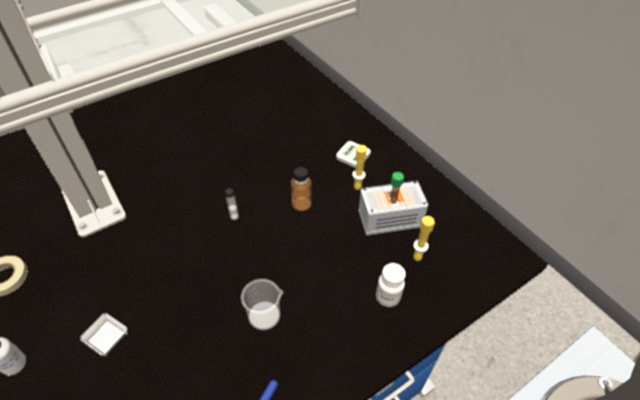

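View pics/top0.png

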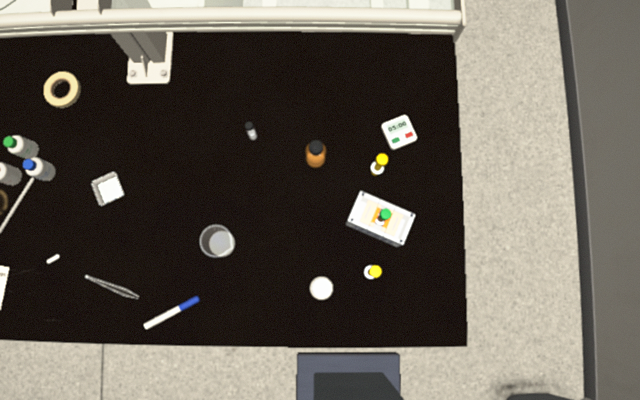

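The scene view shows the block with the green cap at (397,180), the beaker at (263,303), yellow look-alikes either side of the block at (360,165) and (425,235), and the jar at (391,285). In the top view the cap is at (384,214), the block at (381,217) and the beaker at (217,241). The bottle is at (316,154).

```bash
python3 - <<'E'
from h import *
for n,cb in(("scene",(397,180)),("top",(384,214))):
    m=camera_model(n);f=np.load(n+"0.npz");p,d=f["p"],f["d"];h=cv2.cvtColor(p,cv2.COLOR_BGR2HSV)
    g=cv2.inRange(h,(45,100,50),(85,255,255));v,u=np.nonzero(g)
    k=np.hypot(u-cb[0],v-cb[1])<15;u,v=u[k],v[k];W=world(m,np.c_[u,v],d[v,u])
    print(n,"cap px",u.mean(),v.mean(),len(u),"med",np.median(W,0).round(4),"max z",W[:,2].max().round(3), "plane",onplane(m,[[u.mean(),v.mean()]],.12 ).round(4))
    R,t=m["R"],m["t"];print(" origin",(-R.T@t).round(3))
    uv,X=cloud(m,d)
    def sel(x0,x1,z0,z1):
        return (X[:,2]>z0)&(X[:,2]<z1)
    # block cover
    c=np.median(W,0)
    k=sel(0,0,.062,.080)&(np.hypot(X[:,0]-c[0],X[:,1]-c[1])<.085)
    r=cv2.minAreaRect((X[k,:2]*1000).astype(np.float32));print(" block",k.sum(),r,np.median(X[k],0).round(4))
    if n=="top":
        for nm,px,rad in(("beaker",(217,241),26),("bottle",(316,154),16),("jar",(321,288),16),("vial",(251,131),14),("yel1",(380,162),14),("yel2",(373,271),12)):
            k=(np.hypot(uv[:,0]-px[0],uv[:,1]-px[1])<rad)&(X[:,2]>.02)
            r=cv2.minAreaRect((X[k,:2]*1000).astype(np.float32));print(nm,k.sum(),[np.round(q,1) for q in r],"zmax",np.percentile(X[k,2],[50,98]).round(3))
            tp=k&(X[:,2]>np.percentile(X[k,2],98)-.006);print("   top c",((X[tp].min(0)+X[tp].max(0))/2).round(4),np.ptp(X[tp],axis=0).round(3))
    else:
        for nm,px,rad in(("beaker",(263,303),30),):
            k=(np.hypot(uv[:,0]-px[0],uv[:,1]-px[1])<rad)&(X[:,2]>.06);tp=k
            print(nm,k.sum(),((X[tp].min(0)+X[tp].max(0))/2).round(4),np.ptp(X[tp],axis=0).round(3))
cv2.imwrite("pics/crop.png",np.hstack([cv2.resize(np.load("top0.npz")["p"][170:265,335:430],(400,400),interpolation=cv2.INTER_CUBIC),cv2.resize(np.load("top0.npz")["p"][200:280,175:255],(400,400),interpolation=cv2.INTER_CUBIC)]))
E
```

```text
scene cap px 396.94444444444446 178.2 180 med [ 0.5438 -0.0072  0.1249] max z 0.751 plane [[ 0.5476 -0.0114  0.12  ]]
 origin [0.122 0.456 0.751]
 block 1542 ((544.5021362304688, -8.9093017578125), (121.47325897216797, 67.97154998779297), 66.69050598144531) [ 0.5399 -0.003   0.0709]
beaker 395 [0.4969 0.319  0.0679] [0.064 0.066 0.016]
top cap px 384.8144329896907 213.97938144329896 97 med [ 0.5401 -0.0088  0.1294] max z 0.136 plane [[ 0.5415 -0.0101  0.12  ]]
 origin [0.415 0.129 1.064]
 block 1792 ((541.0571899414062, -9.836517333984375), (120.82913970947266, 67.02558898925781), 67.69810485839844) [ 0.5399 -0.0076  0.0709]
beaker 404 [array([493.6, 319. ]), array([62.2, 63.9]), np.float64(8.1)] zmax [0.059 0.076]
   top c [0.4933 0.3177 0.0732] [0.062 0.065 0.007]
bottle 432 [array([674. , 122.9]), array([41.2, 36.6]), np.float64(87.7)] zmax [0.074 0.102]
   top c [0.6774 0.123  0.1001] [0.028 0.028 0.007]
jar 396 [array([403.1, 110.4]), array([43.7, 41.9]), np.float64(0.3)] zmax [0.079 0.084]
   top c [0.4025 0.11   0.0808] [0.037 0.035 0.006]
vial 123 [array([726.3, 257.8]), array([16.2, 16.3]), np.float64(82.1)] zmax [0.072 0.084]
   top c [0.7269 0.2581 0.0816] [0.015 0.015 0.006]
yel1 218 [array([647. ,  -5.4]), array([23.7, 22.3]), np.float64(83.0)] zmax [0.107 0.122]
   top c [ 0.6485 -0.0058  0.1194] [0.019 0.021 0.007]
yel2 172 [array([434.3,  11.6]), array([22.2, 23.1]), np.float64(0.2)] zmax [0.119 0.123]
   top c [0.4338 0.0105 0.1203] [0.019 0.021 0.006]
```

View pics/crop.png

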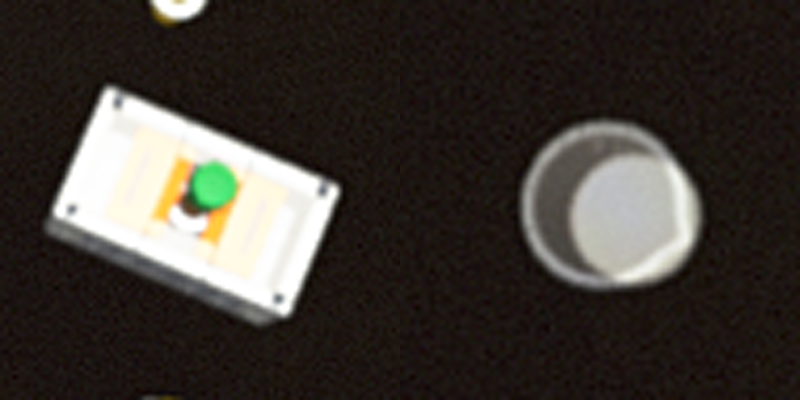

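The crop confirms the block's long axis at about 67° and the green cap upright over its centre, with the beaker's spout on its −y side. The sizes match (121×67 mm, height 71 mm). I'm moving to above the cap, with the closing line along the block's x.

Request:
apply_moves:
  moves:
    - [0.02,0.0464,0,0,0,0.057,0.6]
    - [0.02,0.0464,0,0,0,0.057,0.6]
    - [0.02,0.0464,0,0,0,0.057,0.6]
    - [0.02,0.0464,0,0,0,0.057,0.6]
    - [0.02,0.0464,0,0,0,0.057,0.6]
    - [0.02,0.0464,0,0,0,0.057,0.6]
    - [0.02,0.0464,0,0,0,0.057,0.6]
    - [0.02,0.0464,0,0,0,0.057,0.6]
    - [0.02,0.0464,0,0,0,0.057,0.6]
    - [0.02,0.0464,0,0,0,0.057,0.6]
    - [0.02,0.0464,0,0,0,0.057,0.6]
    - [0.02,0.0464,0,0,0,0.057,0.6]
    - [0.02,0.0464,0,0,0,0.057,0.6]
    - [0,0,0,0,0,0,0.6]
    - [0,0,0,0,0,0,0.6]

```text
clock: 1.98
tcp_pos: [0.5414, -0.0108, 0.2528]
tcp_rot: [-180.0, 0.1, 67.1]
contact_force: [0.4, 0.3, -0.4]
grip_width: 0.598
gripper_force: 0.0
```

```bash
cat > w.py <<'E'
from h import *
import sys
s=state();m,p,d=grab("wrist");cv2.imwrite(f"pics/{sys.argv[1]}.png",p)
h=cv2.cvtColor(p,cv2.COLOR_BGR2HSV);g=cv2.inRange(h,(45,100,40),(85,255,255))
n,l,st,c=cv2.connectedComponentsWithStats(g);i=1+st[1:,4].argmax();v,u=np.nonzero(l==i)
W=world(m,np.c_[u,v],d[v,u]);print("cap",st[i],c[i],"med",np.median(W,0).round(4))
t=np.abs(W[:,2]-.130)<.004;print("top face",t.sum(),W[t].mean(0).round(4) if t.any() else 0,np.ptp(W[t],axis=0).round(4) if t.any() else 0)
uv,X=cloud(m,d);k=(np.abs(X[:,2]-.071)<.005)&(np.hypot(X[:,0]-.542,X[:,1]+.01)<.085)
print("block",k.sum(),cv2.minAreaRect((X[k,:2]*1000).astype(np.float32)) if k.any() else 0)
print(s["tcp_pos"].round(4),s["tcp_rot"].round(2),s["clock"],s["contact_force"].round(2),s["grip_width"])
E
python3 w.py w1
```

```text
cap [312 175  22  27 475] [322.50105263 188.20421053] med [ 0.5446 -0.0069  0.13  ]
top face 388 [ 0.544  -0.0088  0.1301] [0.0204 0.02   0.0061]
block 5231 ((543.7149047851562, -10.047164916992188), (119.90740203857422, 66.19952392578125), 66.57278442382812)
[ 0.5414 -0.0108  0.2528] [-1.7995e+02  6.0000e-02  6.7110e+01] 1.975 [ 0.39  0.31 -0.39] 0.5984279011731374
```

View pics/w1.png

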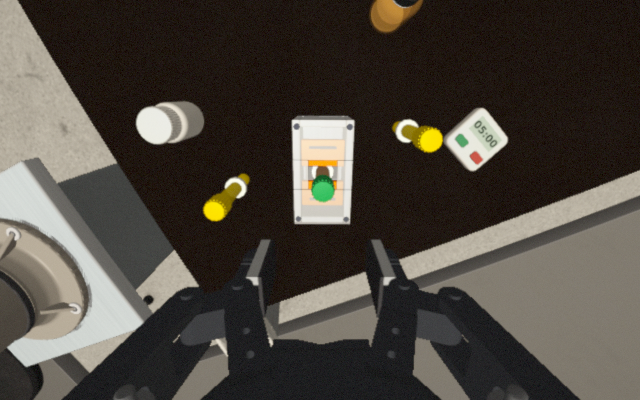

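The wrist view shows the cap at (322,188), centred in the block and midway between the fingers. That puts it at (0.544, −0.0095), so I'll descend and grip.

Request:
apply_moves:
  moves:
    - [0.0025,0.0013,-0.03,0,0,0,0.6]
    - [0,0,-0.04,0,0,0,0.6]
    - [0,0,-0.04,0,0,0,0.6]
    - [0,0,-0.022,0,0,0,0.6]
    - [0,0,0,0,0,0,0.6]
    - [0,0,0,0,0,0,0]
    - [0,0,0,0,0,0,0]
    - [0,0,0,0,0,0,0]
    - [0,0,0,0,0,0,0]

```text
clock: 3.15
tcp_pos: [0.5456, -0.0089, 0.1226]
tcp_rot: [179.8, -0.1, 67.1]
contact_force: [0.4, -0.9, 6.5]
grip_width: 0.224
gripper_force: 58.9
```

Request:
apply_moves:
  moves:
    - [0.00165,0.00384,-0.0001,-0.0368,0.0158,0,0]
    - [0.00165,0.00384,-0.0002,-0.0368,0.0158,0,0]
    - [0.00165,0.00384,-0.0004,-0.0368,0.0158,0,0]
    - [0.00165,0.00384,-0.0006,-0.0368,0.0158,0,0]
    - [0,0,0,0,0,0,0]
    - [0,0,0,0,0,0,0]
    - [0,0,0,0,0,0,0]

```text
clock: 4.03
tcp_pos: [0.5516, 0.0059, 0.1208]
tcp_rot: [180.0, 9.1, 67.1]
contact_force: [0.2, -2.3, 6.0]
grip_width: 0.227
gripper_force: 59.1
```

```bash
python3 - <<'E'
from h import *
for n in("scene","top"):
    m,p,d=grab(n);np.savez(f"{n}1.npz",p=p,d=d)
m,p,d=grab("wrist");
a=np.load("scene1.npz")["p"][160:250,340:450];a=cv2.resize(a,(550,450),interpolation=cv2.INTER_CUBIC)
b=cv2.resize(p[80:260,260:380],(250,450),interpolation=cv2.INTER_CUBIC);cv2.imwrite("pics/r1.png",np.hstack([a,b]))
s=state();print(s["tcp_pos"],s["tcp_rot"],s["torque"])
E
```

```text
[0.55162272 0.0058955  0.12080373] [179.96365988   9.13750141  67.09878718] [-0.5575842  -0.20527887  0.06511145]
```

View pics/r1.png

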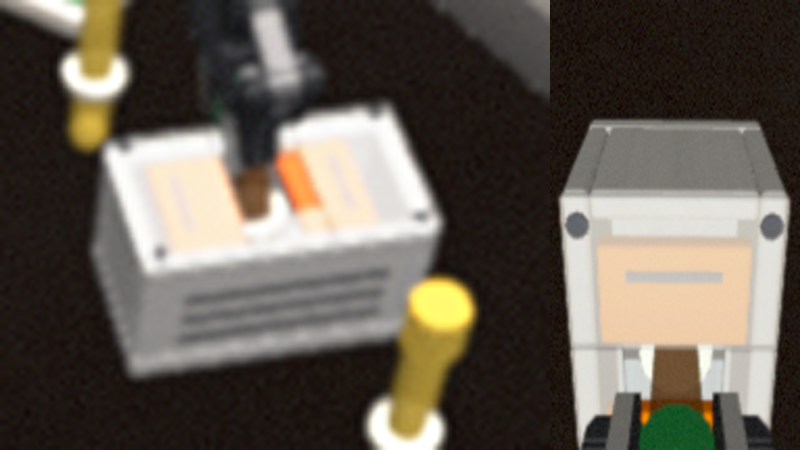

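The left (+y) jaw is pushed back: its orange front has gone under the edge, and the right jaw still shows its orange. Now rocking to the other side.

Request:
apply_moves:
  moves:
    - [-0.00165,-0.00384,0.0006,0.0368,-0.0158,0,0]
    - [-0.00165,-0.00384,0.0004,0.0368,-0.0158,0,0]
    - [-0.00165,-0.00384,0.0002,0.0368,-0.0158,0,0]
    - [-0.00165,-0.00384,0.0001,0.0368,-0.0158,0,0]
    - [-0.00165,-0.00384,-0.0001,0.0368,-0.0158,0,0]
    - [-0.00165,-0.00384,-0.0002,0.0368,-0.0158,0,0]
    - [-0.00165,-0.00384,-0.0004,0.0368,-0.0158,0,0]
    - [-0.00165,-0.00384,-0.0006,0.0368,-0.0158,0,0]
    - [-0.0002,-0.0005,0,0.005,-0.002,0,0]
    - [0,0,0,0,0,0,0]
    - [0,0,0,0,0,0,0]
    - [0,0,0,0,0,0,0]

```text
clock: 5.68
tcp_pos: [0.5388, -0.0243, 0.1212]
tcp_rot: [179.8, -9.6, 67.1]
contact_force: [-0.2, 0.4, 7.9]
grip_width: 0.225
gripper_force: 59.6
```

```bash
python3 - <<'E'
from h import *
P=[]
for n in("scene","top","wrist"):
    m,p,d=grab(n);np.savez(f"{n}2.npz",p=p,d=d);P.append(p)
a=cv2.resize(P[0][160:250,340:450],(550,450),interpolation=cv2.INTER_CUBIC)
b=cv2.resize(P[2][80:260,260:380],(250,450),interpolation=cv2.INTER_CUBIC);cv2.imwrite("pics/r2.png",np.hstack([a,b]))
E
```

```text
(no output)
```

View pics/r2.png

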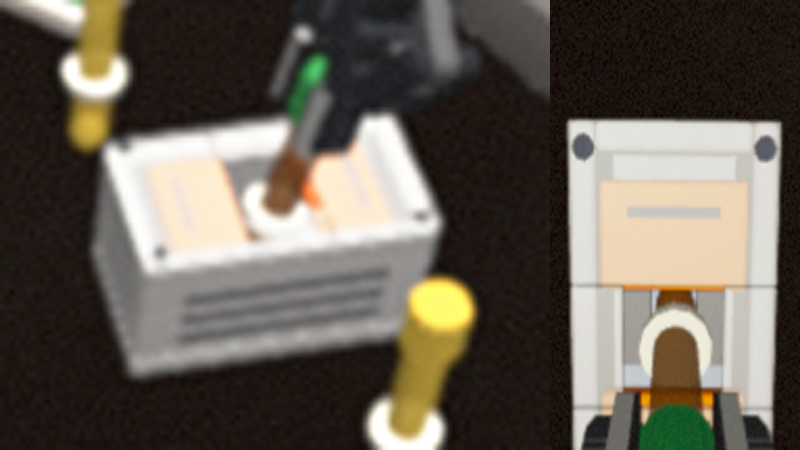

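The tube now leans to −y, and a wide gap shows on the +y side with the jaw staying back. I'll set it upright and check the jaw gap.

Request:
apply_moves:
  moves:
    - [0.0002,0.0005,0,-0.005,0.002,0,0]
    - [0.00165,0.00384,0.0006,-0.0368,0.0158,0,0]
    - [0.00165,0.00384,0.0004,-0.0368,0.0158,0,0]
    - [0.00165,0.00384,0.0002,-0.0368,0.0158,0,0]
    - [0.00165,0.00384,0.0001,-0.0368,0.0158,0,0]
    - [0,0,0,0,0,0,0]
    - [0,0,0,0,0,0,0]

```text
clock: 6.7
tcp_pos: [0.5456, -0.0083, 0.1225]
tcp_rot: [179.9, -0.1, 67.2]
contact_force: [0.3, 0.3, 8.2]
grip_width: 0.223
gripper_force: 59.4
```

```bash
python3 - <<'E'
from h import *
P=[]
for n in("scene","wrist"):
    m,p,d=grab(n);np.savez(f"{n}3.npz",p=p,d=d);P.append(p)
    # profile of block midline offset along block y at jaw top height z=.066, x=+10/-10mm
    b=np.array([.396,.918]);a=np.array([.918,-.396]);R,t,K=m["R"],m["t"],m["K"]
    for ax in(-.011,.011):
        out=[]
        for s in np.arange(-.032,.033,.002):
            X=np.r_[np.array([.5437,-.0098])+ax*a+s*b,.066];c=R@X+t;q=c[:2]/c[2];q=q*(1+m["k1"]*q@q)
            u,v=K[0,0]*q[0]+K[0,2],K[1,1]*q[1]+K[1,2]
            out.append((round(s*1000),)+tuple(int(k) for k in p[int(round(v)),int(round(u))]) if 0<=v<399.4 and 0<=u<639 else None)
        print(n,ax,out)
a=cv2.resize(P[0][160:250,340:450],(480,400),interpolation=cv2.INTER_CUBIC)
b=cv2.resize(P[1][80:260,250:390],(311,400),interpolation=cv2.INTER_CUBIC);cv2.imwrite("pics/r3.png",np.hstack([a,b]))
E
```

```text
scene -0.011 [(-32, 208, 232, 251), (-30, 207, 235, 253), (-28, 208, 237, 253), (-26, 208, 236, 253), (-24, 210, 238, 253), (-22, 208, 237, 253), (-20, 199, 231, 252), (-18, 167, 209, 248), (-16, 189, 225, 252), (-14, 187, 212, 244), (-12, 188, 202, 223), (-10, 196, 203, 209), (-8, 196, 203, 209), (-6, 222, 227, 228), (-4, 243, 249, 251), (-2, 251, 254, 254), (0, 250, 254, 255), (2, 224, 234, 240), (4, 168, 187, 206), (6, 146, 165, 187), (8, 145, 164, 184), (10, 164, 181, 199), (12, 189, 209, 223), (14, 240, 248, 251), (16, 227, 240, 251), (18, 210, 235, 253), (20, 206, 236, 253), (22, 209, 237, 253), (24, 208, 237, 253), (26, 209, 237, 253), (28, 209, 237, 253), (30, 209, 237, 253), (32, 210, 237, 253)]
scene 0.011 [(-32, 212, 230, 248), (-30, 207, 236, 253), (-28, 206, 236, 253), (-26, 208, 238, 253), (-24, 210, 238, 253), (-22, 209, 238, 253), (-20, 193, 231, 252), (-18, 155, 204, 253), (-16, 103, 168, 255), (-14, 62, 123, 243), (-12, 56, 90, 166), (-10, 48, 71, 106), (-8, 41, 64, 97), (-6, 36, 64, 99), (-4, 44, 69, 104), (-2, 41, 66, 100), (0, 35, 62, 96), (2, 35, 62, 96), (4, 40
[... 961 characters left out ...]
32, 178, 210, 238)]
wrist 0.011 [(-32, 34, 81, 24), (-30, 40, 105, 20), (-28, 35, 73, 10), (-26, 37, 78, 15), (-24, 33, 80, 21), (-22, 34, 79, 19), (-20, 32, 79, 18), (-18, 35, 79, 23), (-16, 32, 82, 66), (-14, 0, 73, 142), (-12, 0, 62, 129), (-10, 200, 199, 196), (-8, 204, 203, 199), (-6, 204, 205, 200), (-4, 205, 205, 199), (-2, 204, 204, 200), (0, 213, 222, 223), (2, 223, 239, 241), (4, 225, 241, 243), (6, 226, 242, 243), (8, 225, 242, 243), (10, 220, 236, 237), (12, 185, 199, 201), (14, 136, 146, 149), (16, 169, 203, 234), (18, 171, 203, 235), (20, 169, 204, 236), (22, 174, 207, 237), (24, 172, 206, 236), (26, 172, 206, 237), (28, 175, 209, 237), (30, 176, 210, 238), (32, 175, 209, 238)]
```

View pics/r3.png

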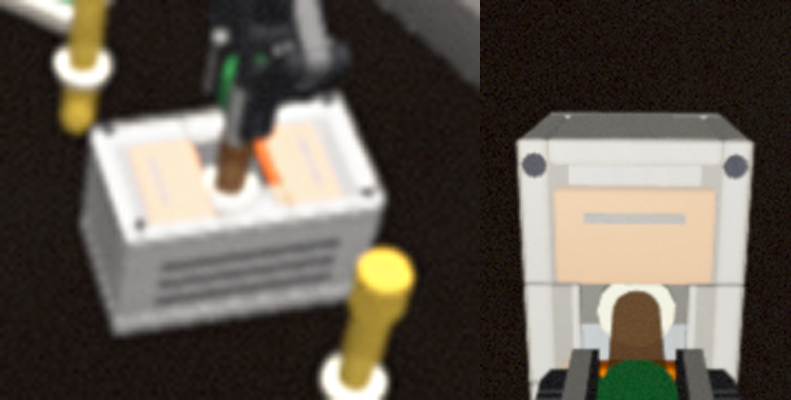

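Upright, the jaw edges are at about +15 and −17 mm against the 13 mm collar radius, so both are back enough. I'll draw it out gently and watch the force.

Request:
apply_moves:
  moves:
    - [0,0,0.004,0,0,0,0]
    - [0,0,0.005,0,0,0,0]
    - [0,0,0.005,0,0,0,0]
    - [0,0,0.006,0,0,0,0]

```text
clock: 7.3
tcp_pos: [0.5442, -0.0089, 0.1416]
tcp_rot: [-180.0, 0.0, 67.1]
contact_force: [-0.4, 0.1, -0.3]
grip_width: 0.226
gripper_force: 58.7
```

It is loose with no load. I'll lift clear and carry it towards the beaker, then refine the beaker's centre.

Request:
apply_moves:
  moves:
    - [0,0,0.03,0,0,0,0]
    - [0,0,0.04,0,0,0,0]
    - [0,0,0.03,0,0,0,0]
    - [-0.005,0.03,0,0,0,0,0]
    - [-0.005,0.035,0,0,0,0,0]
    - [-0.005,0.035,0,0,0,0,0]
    - [-0.005,0.035,0,0,0,0,0]
    - [-0.005,0.035,0,0,0,0,0]
    - [-0.005,0.035,0,0,0,0,0]
    - [-0.005,0.035,0,0,0,0,0]
    - [-0.005,0.03,0,0,0,0,0]
    - [0,0,0,0,0,0,0]
    - [0,0,0,0,0,0,0]

```text
clock: 8.93
tcp_pos: [0.5045, 0.2604, 0.2412]
tcp_rot: [180.0, 0.0, 67.1]
contact_force: [0.2, -1.4, 0.1]
grip_width: 0.224
gripper_force: 58.7
```

```bash
python3 - <<'E'
from h import *
s=state();print(s["tcp_pos"],s["tcp_rot"])
for n in("top","scene"):
    m=camera_model(n);f=np.load(n+"0.npz");p,d=f["p"],f["d"]
    uv,X=cloud(m,d);k=(X[:,2]>.066)&(X[:,2]<.08)&(np.hypot(X[:,0]-.495,X[:,1]-.318)<.05);q=X[k,:2]
    c=q.mean(0)
    for _ in range(8):   # robust circle
        A=np.c_[2*q,np.ones(len(q))];x=np.linalg.lstsq(A,(q**2).sum(1),rcond=None)[0];r=np.sqrt(x[2]+x[:2]@x[:2])
        e=np.hypot(*(q-x[:2]).T)-r;q=q[np.abs(e)<max(2*np.abs(e).mean(),.002)]
    print(n,k.sum(),"rim",x[:2].round(4),r.round(4),len(q))
    k=(X[:,2]<.012)&(X[:,2]>.0015)&(np.hypot(X[:,0]-.495,X[:,1]-.318)<.03);print(" floor",k.sum(),X[k].mean(0).round(4))
P=[]
for n in("top","wrist","scene"):
    m,p,d=grab(n);P.append(p);np.savez(n+"4.npz",p=p,d=d)
cv2.imwrite("pics/b1.png",np.hstack([cv2.resize(P[1],(500,312)),cv2.resize(P[2][210:350,190:330],(300,312),interpolation=cv2.INTER_CUBIC)]))
E
```

```text
[0.50447781 0.26037619 0.24124031] [1.79989237e+02 4.50076272e-02 6.71172540e+01]
top 172 rim [0.4934 0.3186] 0.0305 157
 floor 380 [0.4954 0.3226 0.0042]
scene 279 rim [0.4961 0.3205] 0.0298 248
 floor 276 [0.5015 0.3168 0.0053]
```

View pics/b1.png

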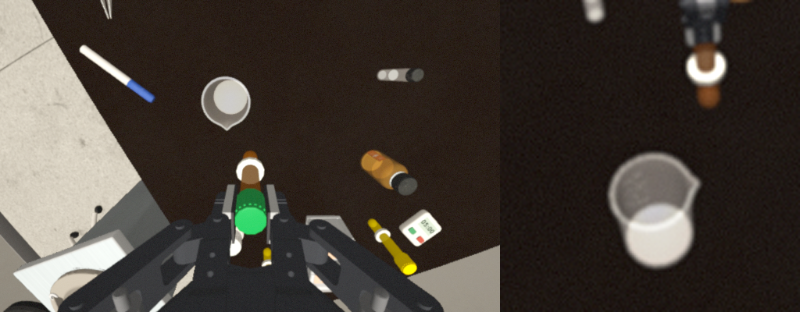

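The tube hangs upright in the grip, 60 mm from the beaker, which stands clear with its spout towards us. The beaker's centre is about (0.495, 0.3195). I'll move over it and lower most of the way.

Request:
apply_moves:
  moves:
    - [-0.005,0.03,0,0,0,0,0]
    - [-0.0045,0.029,0,0,0,0,0]
    - [0,0,0,0,0,0,0]
    - [0,0,-0.03,0,0,0,0]
    - [0,0,-0.03,0,0,0,0]
    - [0,0,-0.03,0,0,0,0]
    - [0,0,-0.02,0,0,0,0]
    - [0,0,-0.008,0,0,0,0]
    - [0,0,0,0,0,0,0]

```text
clock: 10.2
tcp_pos: [0.4951, 0.32, 0.1234]
tcp_rot: [180.0, 0.0, 67.1]
contact_force: [-0.3, 0.2, -0.0]
grip_width: 0.221
gripper_force: 58.7
```

```bash
python3 - <<'E'
from h import *
m,p,d=grab("scene");cv2.imwrite("pics/b2.png",cv2.resize(p[210:350,190:330],(560,560),interpolation=cv2.INTER_CUBIC))
s=state();print(s["tcp_pos"],s["contact_force"])
E
```

```text
[0.49535669 0.32034012 0.12398302] [ 0.79276184 -0.49830155 -0.20057703]
```

View pics/b2.png

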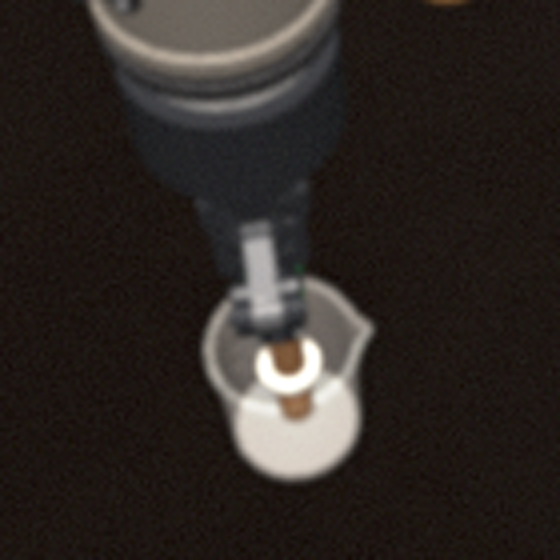

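The tube is inside the beaker, upright and central, with no contact force. I'll lower it to touch.

Request:
apply_moves:
  moves:
    - [0,0,-0.003,0,0,0,0]
    - [0,0,-0.003,0,0,0,0]
    - [0,0,-0.001,0,0,0,0]
    - [0,0,0,0,0,0,0]

```text
clock: 10.75
tcp_pos: [0.4949, 0.3201, 0.1163]
tcp_rot: [-180.0, 0.0, 67.1]
contact_force: [0.2, -0.4, -1.5]
grip_width: 0.224
gripper_force: 58.7
```

Request:
apply_moves:
  moves:
    - [0,0,-0.001,0,0,0,0]
    - [0,0,-0.0005,0,0,0,0]
    - [0,0,0,0,0,0,0]

```text
clock: 11.12
tcp_pos: [0.4952, 0.3206, 0.1155]
tcp_rot: [180.0, -0.1, 67.1]
contact_force: [-0.7, 0.0, 4.0]
grip_width: 0.223
gripper_force: 59.3
```

Contact is felt on the bottom (4 N, at the expected height). I'll release and retreat upwards.

Request:
apply_moves:
  moves:
    - [0,0,0,0,0,0,0.4]
    - [0,0,0,0,0,0,0.6]
    - [0,0,0,0,0,0,0.8]
    - [0,0,0,0,0,0,1]
    - [0,0,0,0,0,0,1]
    - [0,0,0.01,0,0,0,1]
    - [0,0,0.02,0,0,0,1]
    - [0,0,0.04,0,0,0,1]
    - [0,0,0.05,0,0,0,1]
    - [0,0,0.04,0,0,0,1]
    - [0,-0.05,0.02,0,0,0,1]
    - [0,-0.05,0,0,0,0,1]
    - [0,-0.05,0,0,0,0,1]
    - [0,0,0,0,0,0,1]
    - [0,0,0,0,0,0,1]

```text
clock: 13.0
tcp_pos: [0.4949, 0.171, 0.2961]
tcp_rot: [179.9, -0.1, 67.2]
contact_force: [-0.5, -0.5, 0.9]
grip_width: 1.0
gripper_force: 0.0
```

```bash
python3 - <<'E'
from h import *
m,p,d=grab("scene");m2,q,d2=grab("top")
cv2.imwrite("pics/f.png",np.hstack([p[130:350,150:450],q[100:320,180:440]]))
uv,X=cloud(m,d);k=(X[:,2]>.066)&(X[:,2]<.08)&(np.hypot(X[:,0]-.495,X[:,1]-.318)<.045);print(((X[k].min(0)+X[k].max(0))/2).round(4))
g=cv2.inRange(cv2.cvtColor(q,cv2.COLOR_BGR2HSV),(45,100,50),(85,255,255));v,u=np.nonzero(g);W=world(m2,np.c_[u,v],d2[v,u]);k=np.hypot(W[:,0]-.495,W[:,1]-.32)<.06;print(k.sum(),np.median(W[k],0))
print(state()["contact_force"])
E
```

```text
[0.498  0.3191 0.073 ]
58 [0.51287212 0.30481003 0.11757578]
[-0.35835709 -0.16546285 -0.48004872]
```

View pics/f.png

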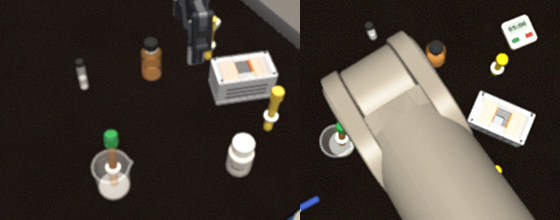

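The tube stands cap up in the beaker, green cap at (110,138) in the left picture and leaning slightly. The beaker is standing, and the bystanders visible in these pictures are in place.

```bash
python3 -c "
from station import *
print(hand_in())"
```

```text
the job is handed in; nothing more can be done
None
```

The amber tube was rocked loose, drawn out, and stands cap up (leaning slightly) in the upright beaker; nothing else appears to have been disturbed, and the job was handed in at about 13 s.

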